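Cull the broken crumpet ring and hold the surface thermometer on the spot it leaves

TASK

One of the three crumpet rings on the griddle is broken open: lift it off and lay it flat in the yellow tray, leaving the two sound rings where they are. Then take the red surface thermometer out of its stand and hold it upright on the white mark which the broken ring had stood around, its display facing the griddle's dial side, pressing lightly so that its sprung foot is about half pushed in, never bottomed hard. Finish while still holding it there; leave everything else alone.

Things in the scene. Friction and masses are not known exactly. Their poses are not given: they have to be found in the camera images.
- griddle: flat dark table griddle, fixed, 180 (its x) x 270 (its y) mm, flat cooking face 40 mm above the worktop; origin at the centre of its underside, z up; a grey dial sits in the middle of its -x long side (19 mm across, its end 93 mm from the origin, below the plate's rim). Three white marks (16 mm discs, red dot in the centre) lie on the face in a row along its y, 90 mm apart; one crumpet ring stands around each mark
- griddle_back (a point): middle of the griddle's far long rim, opposite the dial: 90 mm to +x of the griddle's origin, level with the cooking face
- mark_left (a point): centre of the white mark at griddle y = +90 mm, on the cooking face (40 mm above the worktop)
- mark_middle (a point): centre of the white mark at griddle y = 0, on the cooking face
- mark_right (a point): centre of the white mark at griddle y = -90 mm, on the cooking face
- ring_a: sound, closed metal crumpet ring: 56 mm outside diameter, 3 mm wall, 25 mm high, 45 g, loose, open top and bottom; origin at the centre of its lower edge, z up
- ring_b: second sound ring, the same as ring_a
- ring_c: the broken ring: same size, but with a gap 75 degrees wide in its wall, centred on its own +x; gripped from outside along its y the fingers meet solid wall. Origin at the centre of the full circle, at its lower edge, z up
- tray: yellow open tray, fixed, 130 (x) x 110 (y) mm outside, 22 mm high, walls and floor 4 mm; origin at the centre of its underside, z up
- stand: thermometer stand, fixed: black 70 x 70 mm foot, grey top 50 (x) x 56 (y) mm, 48 mm above the worktop, with a 16 mm through hole in its middle; origin at the centre of its underside. The thermometer's head rests on the top, its stem hangs in the hole; lift it straight up by at least 50 mm to clear
- probe: red surface thermometer, 110 g, loose, upright in the stand: head a red block 22 (x) x 34 (y) x 60 mm, spanning 40 to 100 mm above its origin; below it an 8 mm steel stem and the sprung copper foot. Origin at the centre of the foot's lower face when the foot is fully out, z up along the stem; the dark display is on the head's -x face. It may be gripped across the 34 mm (y) sides from above
- foot_face (a point): centre of the lower face of the copper foot (10 mm diameter), moves with the foot
- probe_foot (a joint): how far the sprung foot is pushed into the stem (m): 0 fully out, 0.010 bottomed; spring 0.5 N at the start plus 0.5 N for each mm
- jam_jar: bystander: jam jar with yellow lid, 65 mm wide, 85 high, loose; origin centre of underside
- spice_jar: bystander: spice jar with red cap, 45 mm wide, 106 high, loose; origin centre of underside
- mug: bystander: white mug with dots, 82 x 114 x 91 mm, loose; origin centre of underside
- teaspoon: bystander: metal teaspoon, 130 mm long, lying near the front edge, loose; origin under its centre
- lighter: bystander: orange lighter, 76 mm long, lying near the front edge, loose; origin under its centre

How it is judged:
By the outcome, as a careful person would: the job done as asked, in the order asked, and still so for the second after the job is handed in, while the arm keeps its last pose, push and grip.
It also fails if it takes over 54 s, if anything falls off the work surface, if the arm or the gripper's body presses on something with over 40 N, if the wrist force passes 120 N, or if a joint passes its speed limit or range.

ROBOT

A 7-joint arm with a two-finger parallel gripper is mounted at the origin on a cart in front of the work surface, level with it; the furniture and walls round the work are solid. World frame = base frame: x ahead of the robot, y to its left, z up, the work surface at z = 0. Lengths are in m, angles in rad, forces in N, time in s.
With the tool pointing down it reaches from about 0.35 to 0.775 m from the base axis. Payload 3.1 kg.
Tool frame: the origin (TCP) lies at the very end of the fingers, on their centre line; the grasp point (between the pads) lies 19 mm behind it; z points along the fingers, y is the line along which they close (so a half turn about z gives the same grasp; the last joint's range is limited). The gripper opens to 85 mm and grips with 20 to 120 N. Pads are 22 mm wide; open, the fingers measure 114 mm over their backs; the gripper's body (76 mm by 85 mm) begins 54 mm behind the grasp point. The pads swing forward as they close: fully open they stand 13 mm farther back than shut.
Start: joints at [1.163, 0.311, 0.014, 1.512, -0.004, 1.319, -0.027], TCP at [0.197, -0.514, 0.231] pointing down, gripper open.
Joint ranges: [-2.7, 2.7], [-0.3, 1.91], [-1.27, 1.3], [0.12, 2.57], [-1.44, 4.58], [0.2, 2.03], [-3.05, 3.05]. Speed limits (rad/s): [2.79, 2.79, 3.14, 3.14, 3.14, 3.14, 3.14].

INTERFACE

Orientations are given as a rotation vector (axis times angle).
In Python, from bench import env gives the robot as it stands. The module is installed in compiled form; this text tells all that it offers.
- The arm moves only by the shell command python3 -m inch 'ROWS' [FORCE]. ROWS is JSON, one flat list of numbers, 7 for each row, row after row: the closure, from -1 (fully open) to 1 (shut), then the shift along the world's x, y, z as a fraction of full scale, then the turn, a rotation vector about the world's x, y, z as a fraction of full scale. A call has 1 to 20 rows; each row shifts and turns the commanded pose from where the row before left it; what a row does not reach is not made up. Full scale, the value 1, is 200 mm for a shift and 0.15 rad for a turn. A row lasts 1/8 s, in which the tool goes at most 62.5 mm and 10.7 degrees, less where a joint would pass 70% of its speed; a pose out of reach is approached as far as the arm can. A call with a number of a shift or a turn outside -1 to 1 is refused whole. A call with a gripper value outside its range is refused whole. The fingers move at their own pace and stop on an object; FORCE is the grip in N (left out, the last holds). Time passes only in rows, so rows that do not move let the fingers close. It gives the time, the measured TCP pose, the force, the opening and the grip force at its end, in the units of the state.
- env.get_state(): the state, without advancing time (a new reading comes with each control period).
- env.capture(name): name is "scene" or "side" or "wrist"; returns a dict with "pixels" (384x512x3 uint8, red, green, blue), "z_map" (384x512 float32, m along the optical axis (not along the pixel's ray), 0 where there is no reading), "camera_matrix" (3x3 intrinsics, pixels), "rvec" (rotation vector, rad) and "tvec" (3), from world to camera coordinates, as OpenCV has them. Camera axes: x right, y down, z forward; pixel columns grow to the right and rows downward; lengths in m; the calibration is good to about 2 mm. A picture is of the moment at which its call begins.
- env.hand_in(): hands the job in; it is judged then, once.
The state is a dict: "time_s": time; "joint_positions": joint angles; "joint_vel": joint speeds; "joint_torque": joint torques, N m; "ee_pos": TCP position; "tcp_rot": TCP orientation; "force": force on the tool from outside, world axes, zero at the start; "ft_torque": the same for the moment, N m; "gripper_width": opening from 0.0 (shut) to 1.0 (fully open); "grip_force": force on a finger pad.
Only numpy, scipy, OpenCV 4.12 (cv2) and the standard library are available. Lean on these libraries where they do the work, as an engineer would, in place of code of your own. Each camera call takes 0.05 s, during which the arm holds its last target. There are 200 camera calls.

## Working session

There is one attempt and no reset: what is moved stays moved. The work goes in short steps, Python scripts to look and compute and a shell command to move; the robot and the scene stay as the last step left them, time stands still between calls to the robot, and variables do not carry over. Pictures are saved under pics/ and viewed, at most 15 in all, crops included, and the job is handed in when it is done.

```bash
mkdir -p pics; cat > h.py <<'E'
import numpy as np, cv2
from bench import env
def cap(n):
    d=env.capture(n); d['R']=cv2.Rodrigues(np.array(d['rvec'],float))[0]; return d
def world(d):
    K=np.array(d['camera_matrix']); z=d['z_map'].astype(float)
    v,u=np.mgrid[:z.shape[0],:z.shape[1]]
    p=np.stack([(u-K[0,2])/K[0,0]*z,(v-K[1,2])/K[1,1]*z,z],-1)-np.array(d['tvec']).reshape(3)
    w=p@d['R']; w[z==0]=np.nan; return w
def ray(d,uv,h):
    K=np.array(d['camera_matrix']); uv=np.atleast_2d(uv).astype(float)
    r=np.c_[(uv[:,0]-K[0,2])/K[0,0],(uv[:,1]-K[1,2])/K[1,1],np.ones(len(uv))]@d['R']
    c=-d['R'].T@np.array(d['tvec']).reshape(3)
    return c+r*((h-c[2])/r[:,2])[:,None]
def save(d,n): cv2.imwrite('pics/'+n,d['pixels'][:,:,::-1])
E
python3 - <<'E'
from h import *
a=cap('scene');b=cap('side')
cv2.imwrite('pics/s1.png',a['pixels'][:,:,::-1]);cv2.imwrite('pics/s2.png',b['pixels'][:,:,::-1])
for d in(a,b): print(-d['R'].T@np.array(d['tvec']).reshape(3), d['camera_matrix'][0][0])
s=env.get_state();print(s)
E
```

```text
[-0.13065756  0.39620702  0.53870174] 352.0124582931832
[ 0.13339869 -0.97124651  0.97917385] 458.6015320212422
{'time_s': 0.1, 'joint_positions': array([ 1.16328873,  0.31168413,  0.01393618,  1.51287586, -0.00438286,
        1.31920312, -0.02722245]), 'joint_vel': array([-0.00051784, -0.00224776, -0.00087044, -0.00394068, -0.00088948,
        0.00070032, -0.00040864]), 'joint_torque': array([ 1.12611917e-03, -3.80856729e+01,  1.46886790e-01, -2.31242234e+01,
        1.23617242e-02,  8.06606258e-03,  1.08661257e-05]), 'ee_pos': array([ 0.19654128, -0.51299251,  0.23031689]), 'tcp_rot': array([-3.08710627e+00, -5.71205017e-01,  7.48441429e-04]), 'force': array([ 0.27251513, -0.33372355, -0.90162219]), 'ft_torque': array([ 0.00286265, -0.0055481 , -0.03637928]), 'grip_force': 0.0, 'gripper_width': 0.9988799542838469}
```

View pics/s1.png

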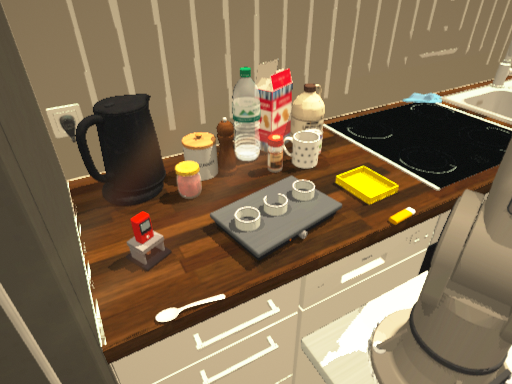

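View pics/s2.png

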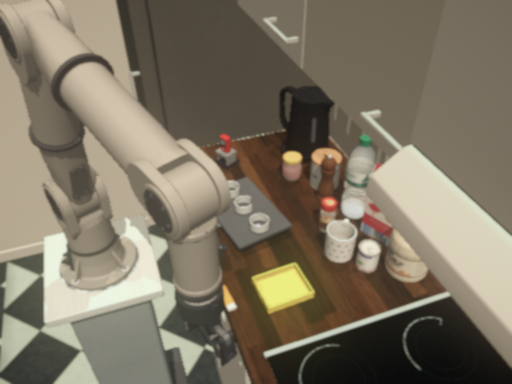

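Scene view: the thermometer stand is at about (145,240), the rings at (247,218), (275,205) and (303,189), the tray at (366,184) and the dial at (303,235). The side view shows the same layout, with the tray at (283,287). Next I'll enlarge the rings to find the gap and take measurements.

```bash
python3 - <<'E'
from h import *
a=cap('scene');b=cap('side')
c1=cv2.resize(a['pixels'][170:265,205:345],None,fx=4,fy=4,interpolation=cv2.INTER_CUBIC)
c2=cv2.resize(b['pixels'][170:245,210:290],None,fx=4,fy=4,interpolation=cv2.INTER_CUBIC)
o=np.zeros((600,800,3),np.uint8);o[:380,:560]=c1;o[300:600,480:800]=c2
cv2.imwrite('pics/z.png',o[:,:,::-1])
for n,d in(('scene',a),('side',b)):
    w=world(d);hsv=cv2.cvtColor(d['pixels'],cv2.COLOR_RGB2HSV);H,S,V=cv2.split(hsv)
    def rep(t,m):
        if m.sum()<5: return
        p=w[m]; r=cv2.minAreaRect((p[:,:2]*1000).astype(np.float32)); print(n,t,m.sum(),np.round(r[0],1),np.round(r[1],1),round(r[2],1),np.round(np.percentile(p[:,2],[5,95]),4))
    X,Y,Z=w[...,0],w[...,1],w[...,2]
    rep('tray',(H>22)&(H<34)&(S>180)&(Z>.018)&(Z<.026)&(X<.75)&(Y<.05))
    g=(abs(Z-.04)<.004)&(S<110)&(X>.3)&(X<.8)&(V<140)
    k,l,st,_=cv2.connectedComponentsWithStats(g.astype(np.uint8)); i=1+st[1:,4].argmax(); print(st[i]);rep('griddle',l==i)
    red=((H<5)|(H>175))&(S>180)&(Y>.2)&(Z>.04)
    rep('probe',red&(Z>.05)&(X<.6)&(Y>.3)); rep('probetop',(Z>.1)&red&(X<.6)&(Y>.3))
    q=(Z>.06)&(Z<.072)&(X>.3)&(X<.7)&(V>150)&(S<60)&(abs(Y-.15)<.25)
    k,l,st,ce=cv2.connectedComponentsWithStats(q.astype(np.uint8))
    for i in range(1,k):
        if st[i,4]>15: rep('ring',l==i)
E
```

```text
scene tray 140 [ 445.6 -268. ] [131.3 111.8] 3.3 [0.0181 0.0204]
[210 214  50  40 214]
scene griddle 214 [414.9 145.6] [173.5  33.6] 10.5 [0.0362 0.039 ]
scene probe 345 [472.3 333.8] [24.  33.8] 27.2 [0.0546 0.1062]
scene probetop 129 [472.1 333.9] [24.  31.5] 27.8 [0.1006 0.1066]
scene ring 78 [456.2 -58.1] [54.6 54.9] 77.7 [0.0603 0.0643]
scene ring 74 [436.2  34.9] [55.  49.1] 80.8 [0.0607 0.0642]
scene ring 108 [422.7 117.7] [53.5 56.7] 61.8 [0.0604 0.0643]
[ 217  177   74   71 1950]
side griddle 1950 [438.2  26.5] [180.6 273.5] 10.6 [0.0371 0.043 ]
side ring 48 [435.3 112.3] [58.7 31.2] 83.3 [0.0611 0.068 ]
side ring 71 [436.6  31.4] [58.6 47.9] 76.6 [0.0603 0.0676]
side ring 88 [457.3 -61.8] [56.7 55.7] 50.4 [0.0607 0.0683]
```

View pics/z.png

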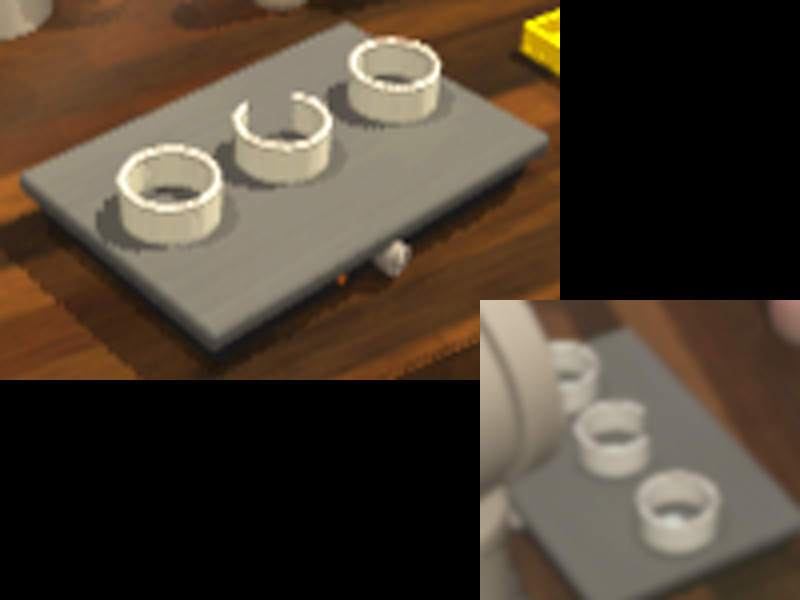

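Zoomed view: the middle ring (scene ~(275,203)) is the broken one, with its gap facing away from the dial. I'll move above it and look with the wrist camera.

```bash
python3 -m inch '[-0.6,0.1,0.22,0,0,0,-0.1,-0.6,0.1,0.22,0,0,0,-0.1,-0.6,0.1,0.22,0,0,0,-0.1,-0.6,0.1,0.22,0,0,0,-0.1,-0.6,0.1,0.22,0,0,0,-0.1,-0.6,0.1,0.22,0,0,0,-0.1,-0.6,0.1,0.22,0,0,0,-0.1,-0.6,0.1,0.22,0,0,0,-0.1,-0.6,0.1,0.22,0,0,0,-0.1,-0.6,0.1,0.22,0,0,0,-0.1,-0.6,0.1,0.22,0,0,0,-0.1,-0.6,0.1,0.22,0,0,0,-0.1,-0.6,0,0,0,0,0,0,-0.6,0,0,0,0,0,0]'
cat > wr.py <<'E'
from h import *
import sys
d=cap('wrist');save(d,sys.argv[1])
w=world(d);Z=w[...,2];hsv=cv2.cvtColor(d['pixels'],cv2.COLOR_RGB2HSV);H,S,V=cv2.split(hsv)
g=(abs(Z-.064)<.005)&(V>110)&(S<80)
k,l,st,ce=cv2.connectedComponentsWithStats(g.astype(np.uint8))
for i in range(1,k):
    if st[i,4]>100:
        p=w[l==i][:,:2]*1000
        A=np.c_[2*p,np.ones(len(p))];c=np.linalg.lstsq(A,(p**2).sum(1),rcond=None)[0]
        an=np.sort(np.degrees(np.arctan2(*(p-c[:2]).T[::-1])));gp=np.diff(np.r_[an,an[0]+360]);j=gp.argmax()
        print('ring',ce[i].round(),st[i,4],c[:2].round(1),'r',np.sqrt(c[2]+c[:2]@c[:2]).round(1),'gap',gp[j].round(),(an[j]+gp[j]/2).round(1))
red=((H<8)|(H>172))&(S>100)&(abs(Z-.04)<.01)
k,l,st,ce=cv2.connectedComponentsWithStats(red.astype(np.uint8))
for i in range(1,k):
    if st[i,4]>3: print('dot',ce[i].round(1),st[i,4],ray(d,ce[i],.04).round(4))
s=env.get_state();print(s['time_s'],s['ee_pos'],s['tcp_rot'],s['joint_positions'].round(2),s['gripper_width'])
E
python3 wr.py w1.png
```

```text
time_s: 1.95
ee_pos: [0.4364, 0.0137, 0.231]
tcp_rot: [3.127, 0.291, -0.002]
force: [-0.2, -0.8, 0.1]
gripper_width: 0.804
grip_force: 0.0
ring [506.  11.] 182 [ 633.8 -184.6] r 17.6 gap 281.0 315.4
ring [336. 167.] 743 [460.9 -58.4] r 26.4 gap 2.0 -161.2
ring [154. 168.] 776 [426.9 116.3] r 26.4 gap 3.0 -132.7
ring [238. 173.] 549 [443.6  33.4] r 26.4 gap 69.0 -10.8
2.0 [0.43633235 0.01304322 0.23101139] [ 3.12746390e+00  2.88594460e-01 -1.62032087e-03] [ 0.44  0.11 -0.55  1.78  0.06  1.27 -1.52] 0.8071328664394243
```

View pics/w1.png

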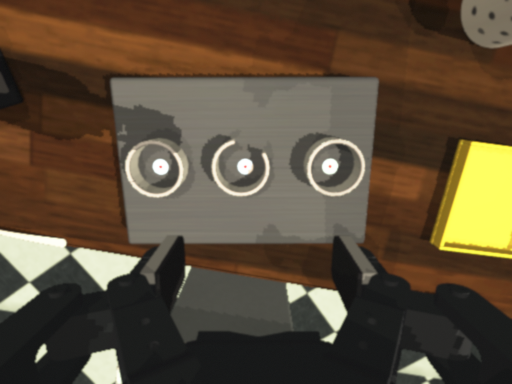

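The wrist view confirms it: the middle ring at (241,167) has its gap at the top, and the mark dot is at (245,166), so the ring sits about 4 mm off the mark. Next I'll grip across the ring's y axis and get the mark from the dots.

```bash
cat > dots.py <<'E'
from h import *
import sys
for n,us in (('wrist',[(161,166),(245,166),(329,166)]),):
    d=cap(n); hsv=cv2.cvtColor(d['pixels'],cv2.COLOR_RGB2HSV); g=d['pixels'].astype(int)
    for u in us:
        x,y=u; sub=g[y-12:y+13,x-12:x+13]; r=sub[...,0]-sub[...,1]
        wt=np.clip(r-40,0,None); v,uu=np.mgrid[-12:13,-12:13]
        c=(x+(uu*wt).sum()/wt.sum(),y+(v*wt).sum()/wt.sum())
        m=(sub.min(2)>190); c2=(x+uu[m].mean(),y+v[m].mean())
        print(n,np.round(c,1),ray(d,c,.04).round(4),np.round(c2,1),ray(d,c2,.04).round(4))
E
python3 dots.py
python3 -m inch '[-0.6,0.006,0.025,-0.16,0,0,-0.62,-0.6,0.006,0.025,-0.16,0,0,-0.62,-0.6,0.006,0.025,-0.16,0,0,-0.62,-0.6,0.006,0.025,-0.16,0,0,-0.62,-0.6,0,0,0,0,0,0,-0.6,0,0,-0.07,0,0,0,-0.6,0,0,-0.07,0,0,0,-0.6,0,0,-0.07,0,0,0,-0.6,0,0,-0.07,0,0,0,-0.6,0,0,0,0,0,0,-0.6,0,0,0,0,0,0]' 30
python3 - <<'E'
from h import *
save(cap('wrist'),'w2.png')
E
```

```text
wrist [159.5 166.5] [[0.4239 0.1182 0.04  ]] [159.6 166.3] [[0.4241 0.118  0.04  ]]
wrist [244.2 166.2] [[0.4407 0.0296 0.04  ]] [243.8 165.8] [[0.4411 0.0301 0.04  ]]
wrist [328.9 165.7] [[ 0.4578 -0.0589  0.04  ]] [328.8 165.7] [[ 0.4578 -0.0587  0.04  ]]
time_s: 3.42
ee_pos: [0.4418, 0.0346, 0.0474]
tcp_rot: [-3.128, 0.291, -0.0]
force: [0.0, 0.6, 0.2]
gripper_width: 0.802
grip_force: 0.0
```

View pics/w2.png

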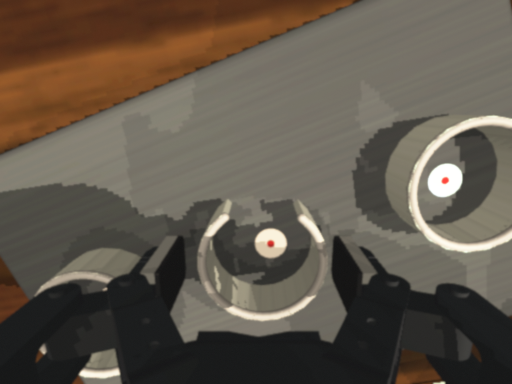

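The wrist view shows the broken ring centred between the fingers, around (262,258) with its gap upward. The neighbouring rings are clear. Lowering slightly, closing and lifting.

```bash
python3 -m inch '[-0.6,0,0,-0.015,0,0,0,0,0,0,0,0,0,0,0,0,0,0,0,0,0,0,0,0,0,0,0,0,0,0,0,0,0,0,0,0,0,0,0,0,0,0,0,0,0,0,0,0,0]' 30
```

```text
time_s: 4.35
ee_pos: [0.4418, 0.0343, 0.0446]
tcp_rot: [3.128, -0.292, 0.001]
force: [-1.2, -0.0, 5.3]
gripper_width: 0.642
grip_force: 32.2
```

```bash
python3 -m inch '[0,0,0,0.05,0,0,0,0,0,0,0.15,0,0,0,0,0,0,0.2,0,0,0,0,0,0,0.2,0,0,0,0,0,-0.1,0,0,0,-0.98,0,0,-0.17,0,0,0,-0.98,0,0.003,-0.18,0,0,0,-0.98,0,0.003,-0.18,0,0,0,-0.98,0,0.003,-0.18,0,0,0,-0.98,0,0.003,-0.18,0,0,0,-0.98,0,0.003,-0.18,0,0,0,-0.98,0,0.003,-0.18,0,0,0,-0.98,0,0.002,-0.16,0,0,0,-0.98,0,0,0,0,0,0,0,0,0,0,0,0,0]' 30
python3 - <<'E'
from h import *
d=cap('wrist');save(d,'w3.png');w=world(d)
H,S,V=cv2.split(cv2.cvtColor(d['pixels'],cv2.COLOR_RGB2HSV));Z=w[...,2]
m=(H>20)&(H<36)&(S>150)&(abs(Z-.022)<.004)&(w[...,0]<.6)
p=w[m];print(m.sum(),p.min(0),p.max(0),cv2.minAreaRect((p[:,:2]*1000).astype(np.float32)))
print(env.get_state()['joint_positions'].round(2))
E
```

```text
invalid input at $: expected a multiple of 7 numbers
Traceback (most recent call last):
ValueError: zero-size array to reduction operation minimum which has no identity
```

View pics/w3.png

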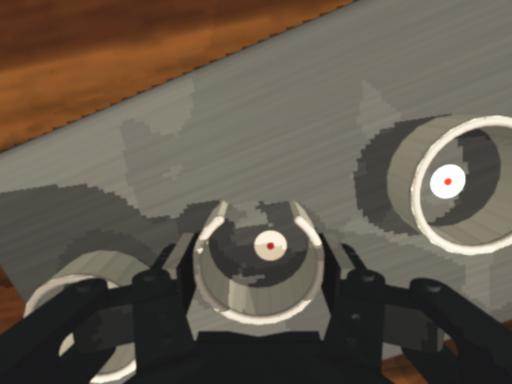

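The call was refused because one row was malformed, so the arm didn't move. The view shows the ring gripped at (260,262). I'll resend the corrected rows.

```bash
python3 -m inch '[0,0,0,0.05,0,0,0, 0,0,0,0.15,0,0,0, 0,0,0,0.2,0,0,0, 0,0,0,0.2,0,0,0, 0,0,-0.1,0,0,0,-0.98, 0,0,-0.17,0,0,0,-0.98, 0,0.003,-0.18,0,0,0,-0.98, 0,0.003,-0.18,0,0,0,-0.98, 0,0.003,-0.18,0,0,0,-0.98, 0,0.003,-0.18,0,0,0,-0.98, 0,0.003,-0.18,0,0,0,-0.98, 0,0.003,-0.18,0,0,0,-0.98, 0,0.002,-0.16,0,0,0,-0.98, 0,0,0,0,0,0,0, 0,0,0,0,0,0,0]' 30
python3 - <<'E'
from h import *
d=cap('wrist');save(d,'w4.png');w=world(d)
H,S,V=cv2.split(cv2.cvtColor(d['pixels'],cv2.COLOR_RGB2HSV));Z=w[...,2]
m=(H>20)&(H<36)&(S>150)&(abs(Z-.022)<.004)&(w[...,0]<.6)
p=w[m];print(m.sum());print(p.min(0),p.max(0),cv2.minAreaRect((p[:,:2]*1000).astype(np.float32)))
print(env.get_state()['joint_positions'].round(2))
E
```

```text
time_s: 6.28
ee_pos: [0.4457, -0.2664, 0.1641]
tcp_rot: [-2.29, 2.149, 0.002]
force: [0.2, 0.3, -0.5]
gripper_width: 0.645
grip_force: 32.0
2273
[ 0.38109813 -0.32737555  0.01800447] [ 0.51632452 -0.21171996  0.02446128] ((448.9529724121094, -269.1469421386719), (130.1900634765625, 109.63151550292969), 3.2071120738983154)
[ 0.63  0.3  -0.15  1.7   0.05  1.15 -2.62]
```

View pics/w4.png

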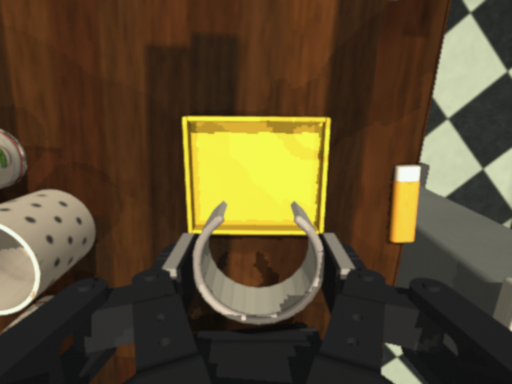

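The ring is held level, around (258,262), above the tray, whose rim spans (183–330, 116–235). Lowering it in.

```bash
python3 -m inch '[0,0.01,-0.01,-0.15,0,0,0, 0,0,0,-0.2,0,0,0, 0,0,0,-0.2,0,0,0, 0,0,0,-0.12,0,0,0, 0,0,0,-0.06,0,0,0, 0,0,0,-0.02,0,0,0, 0,0,0,-0.01,0,0,0, 0,0,0,-0.01,0,0,0, 0,0,0,0,0,0,0]' 30
```

```text
time_s: 7.45
ee_pos: [0.4479, -0.2699, 0.0108]
tcp_rot: [-2.289, 2.152, -0.001]
force: [-0.2, -0.9, -0.6]
gripper_width: 0.646
grip_force: 32.0
```

```bash
python3 -m inch '[0,0,0,-0.006,0,0,0, 0,0,0,-0.005,0,0,0, 0,0,0,0,0,0,0]'
```

```text
time_s: 7.82
ee_pos: [0.4477, -0.2698, 0.0087]
tcp_rot: [2.289, -2.152, 0.001]
force: [-1.8, 0.3, 3.6]
gripper_width: 0.651
grip_force: 32.4
```

```bash
python3 -m inch '[-0.55,0,0,0,0,0,0, -0.55,0,0,0,0,0,0, -0.55,0,0,0.1,0,0,0, -0.55,0,0,0.25,0,0,0, -0.55,0,0,0.3,0,0,0, -0.55,0,0,0.3,0,0,0, -0.55,0.008,0.215,0,0,0,0.95, -0.55,0.008,0.215,0,0,0,0.95, -0.55,0.008,0.215,0,0,0,0.95, -0.55,0.008,0.215,0,0,0,0.95, -0.55,0.008,0.215,0,0,0,0.95, -0.55,0.008,0.215,0,0,0,0.95, -0.55,0.008,0.215,0,0,0,0.95, -0.55,0.008,0.215,0,0,0,0.95, -0.55,0.008,0.215,0,0,0,0.95, -0.55,0.008,0.215,0,0,0,0.95, -0.55,0.008,0.215,0,0,0,0.95, -0.55,0.008,0.215,0,0,0,0.95, -0.55,0.008,0.215,0,0,0,0.95, -0.55,0.008,0.215,0,0,0,0.95]'
python3 -m inch '[-0.55,0,0,0,0,0,0]'
cat > pr.py <<'E'
from h import *
import sys
d=cap('wrist');w=world(d)
H,S,V=cv2.split(cv2.cvtColor(d['pixels'],cv2.COLOR_RGB2HSV));Z=w[...,2]
red=((H<6)|(H>174))&(S>150)&(Z>.09)&(Z<.125)
p=w[red];zt=np.median(p[:,2]);print(red.sum(),'top z',zt)
m=red&(abs(Z-zt)<.006);r=cv2.minAreaRect((w[m][:,:2]*1000).astype(np.float32));print('depth',r,np.median(w[m],0))
# ray-based from mask
cs=cv2.findContours(m.astype(np.uint8),0,1)[0];c=max(cs,key=cv2.contourArea).reshape(-1,2)
q=ray(d,c,.108);print('ray',cv2.minAreaRect((q[:,:2]*1000).astype(np.float32)))
a=d['pixels'].copy();a[m]=(0,255,0);s=cap('side')['pixels'][190:350,160:360];s=cv2.resize(s,(400,320));o=np.zeros((384,512+288,3),np.uint8);o[:,:512]=a;o[:320,512:]=s[:,:288] if False else cv2.resize(s,(288,320))
cv2.imwrite('pics/'+sys.argv[1],o[:,:,::-1])
s=env.get_state();print(s['time_s'],s['ee_pos'],s['tcp_rot'],s['joint_positions'].round(2))
E
python3 pr.py p1.png
```

```text
time_s: 10.32
ee_pos: [0.4701, 0.3334, 0.1977]
tcp_rot: [3.047, 0.762, -0.0]
force: [0.7, -0.1, 0.4]
gripper_width: 0.776
grip_force: 0.0
time_s: 10.45
ee_pos: [0.4678, 0.3368, 0.1977]
tcp_rot: [-3.043, -0.765, 0.002]
force: [-1.0, -0.4, -0.3]
gripper_width: 0.772
grip_force: 0.0
1275 top z 0.1075361029706888
depth ((476.6175842285156, 333.6928405761719), (22.389995574951172, 32.22194290161133), 28.01131820678711) [0.47762175 0.33398211 0.10763051]
ray ((477.46429443359375, 334.248779296875), (21.83208656311035, 31.899658203125), 28.299707412719727)
10.55 [0.46976597 0.33212668 0.19750673] [ 3.04851479e+00  7.55433805e-01 -1.69675736e-03] [-0.13  0.49 -0.75  1.47  0.34  1.32 -2.  ]
```

View pics/p1.png

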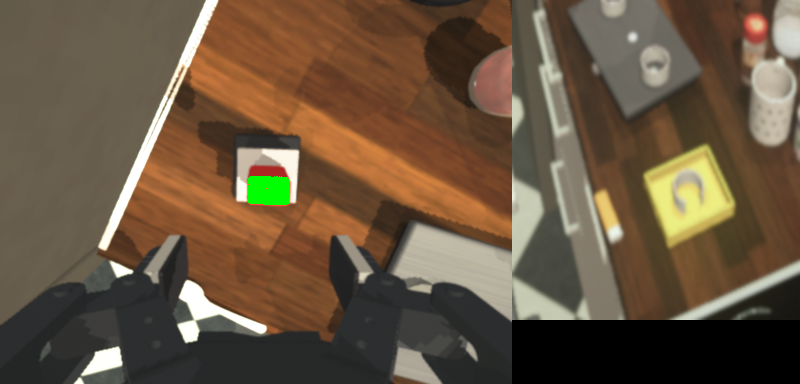

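The wrist view shows the head top (green overlay) at (269,191), well lined up with the open fingers. The side inset shows the broken ring lying flat in the tray at (688,190). Descending to grip.

```bash
python3 -m inch '[-0.55,0.03,0.009,0,0,0,0, -0.55,0,0,-0.12,0,0,0, -0.55,0,0,-0.12,0,0,0, -0.55,0,0,-0.12,0,0,0, -0.55,0,0,-0.12,0,0,0, -0.55,0,0,-0.12,0,0,0, -0.55,0,0,-0.078,0,0,0, -0.55,0,0,0,0,0,0, 0.6,0,0,0,0,0,0, 0.6,0,0,0,0,0,0, 0.6,0,0,0,0,0,0, 0.6,0,0,0,0,0,0, 0.6,0,0,0,0,0,0, 0.6,0,0,0,0,0,0, 0.6,0,0,0,0,0,0, 0.6,0,0,0,0,0,0]' 60
python3 - <<'E'
from h import *
d=cap('scene');cv2.imwrite('pics/g1.png',cv2.resize(d['pixels'][180:300,80:240],None,fx=4,fy=4)[:,:,::-1])
E
```

```text
time_s: 12.55
ee_pos: [0.4769, 0.3349, 0.0639]
tcp_rot: [-3.049, -0.755, -0.004]
force: [0.2, -0.2, 5.2]
gripper_width: 0.393
grip_force: 59.9
```

View pics/g1.png

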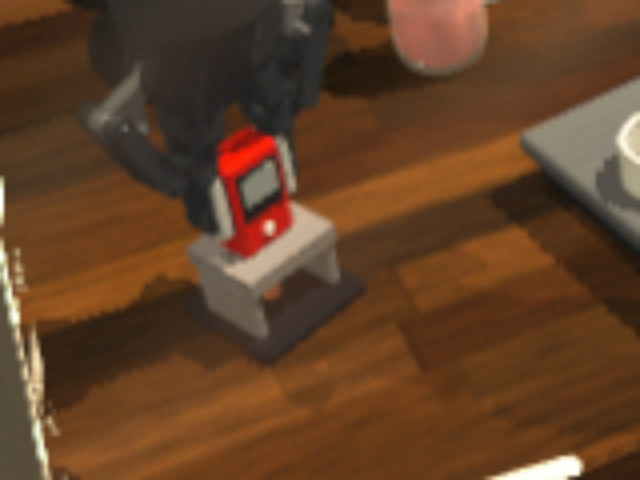

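The thermometer is gripped upright, with its display visible at (260,185) in the crop. Lifting straight up, then carrying it over the mark.

```bash
python3 -m inch '[0.6,0,0,0.03,0,0,0, 0.6,0,0,0.1,0,0,0, 0.6,0,0,0.17,0,0,0, 0.6,0,0,0.2,0,0,0, 0.6,0,-0.02,0,0,0,0, 0.6,-0.022,-0.19,0,0,0,-0.25, 0.6,-0.022,-0.19,0,0,0,-0.25, 0.6,-0.022,-0.19,0,0,0,-0.25, 0.6,-0.022,-0.19,0,0,0,-0.25, 0.6,-0.022,-0.19,0,0,0,-0.25, 0.6,-0.022,-0.19,0,0,0,-0.25, 0.6,-0.022,-0.19,0,0,0,-0.25, 0.6,-0.022,-0.17,0,0,0,-0.24, 0.6,0,0,0,0,0,0, 0.6,0,0,0,0,0,0, 0.6,0,0,0,0,0,0]' 60
python3 - <<'E'
from h import *
s=env.get_state();print(s['ee_pos'],s['tcp_rot'])
a=cap('scene');b=cap('wrist')
o=np.zeros((600,800,3),np.uint8);o[:384,288:]=b['pixels']
c=cv2.resize(a['pixels'][110:260,200:350],(440,440));o[160:,:440]=c
cv2.imwrite('pics/m1.png',o[:,:,::-1])
E
```

```text
time_s: 14.6
ee_pos: [0.4404, 0.0317, 0.1622]
tcp_rot: [-3.127, -0.298, 0.001]
force: [-0.5, 0.8, -1.5]
gripper_width: 0.391
grip_force: 63.8
[0.44044294 0.03165568 0.16220684] [-3.12658275e+00 -2.98119020e-01  9.77483316e-04]
```

View pics/m1.png

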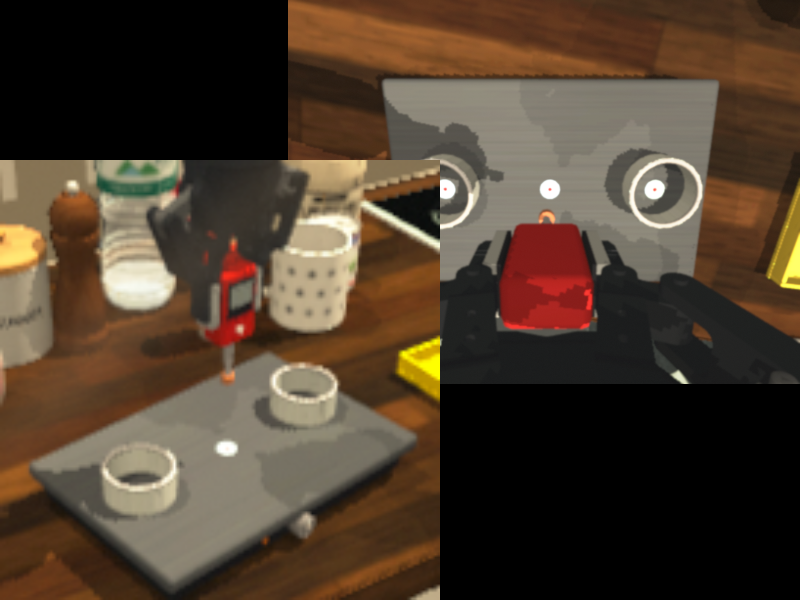

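The wrist inset shows the foot at about (546,216) and the middle mark at (549,189). The scene inset shows the foot above the mark at (228,448), with the display toward the dial. I'll descend to about 12 mm above the face and measure the foot's offset from the mark.

```bash
python3 -m inch '[0.6,0,0,-0.1,0,0,0, 0.6,0,0,-0.1,0,0,0, 0.6,0,0,-0.07,0,0,0, 0.6,0,0,0,0,0,0, 0.6,0,0,0,0,0,0]' 60
cat > ft.py <<'E'
from h import *
import sys
s=env.get_state();t=s['ee_pos'];print('tcp',t,s['tcp_rot'],s['force'])
zf=t[2]-.056
C=[];O=[]
tiles=[]
for n in('scene','wrist'):
    d=cap(n);px=d['pixels'];K=np.array(d['camera_matrix'])
    H,S,V=cv2.split(cv2.cvtColor(px,cv2.COLOR_RGB2HSV))
    pr=lambda P:cv2.projectPoints(np.array([P],float),np.array(d['rvec'],float),np.array(d['tvec'],float),K,None)[0].ravel()
    for nm,P,m0,R in(('mark',[.441,.03,.04],(V>185)&(S<50),14),('foot',[t[0],t[1],zf+.003],(H>3)&(H<20)&(S>90)&(V>70),18)):
        c=pr(P);v,u=np.mgrid[:384,:512];m=m0&(np.hypot(u-c[0],v-c[1])<R)
        if m.sum()<3: print(n,nm,'none',c);continue
        q=np.array([u[m].mean(),v[m].mean()])
        print(n,nm,m.sum(),'expected',c.round(1),'seen',q.round(1),'world',ray(d,q,P[2])[0].round(4), 'bbox',u[m].min(),u[m].max(),v[m].min(),v[m].max())
        if nm=='foot':
            x,y=int(q[0]),int(q[1]);tiles.append(cv2.resize(px[max(0,y-32):y+32,x-32:x+32],(390,390),interpolation=cv2.INTER_NEAREST))
cv2.imwrite('pics/'+sys.argv[1],np.hstack(tiles)[:,:,::-1])
E
python3 ft.py f1.png
```

```text
time_s: 15.32
ee_pos: [0.4414, 0.0305, 0.1091]
tcp_rot: [-3.128, -0.295, -0.002]
force: [0.4, 0.0, -0.9]
gripper_width: 0.388
grip_force: 63.8
tcp [0.44137306 0.03048855 0.10906308] [-3.12771731e+00 -2.94553120e-01 -1.83488602e-03] [ 0.43679179  0.03368024 -0.86574916]
scene mark 29 expected [276.2 207. ] seen [277.1 207.8] world [0.4371 0.0298 0.04  ] bbox 274 280 206 210
scene foot 41 expected [276.1 201.5] seen [277.1 195. ] world [0.4634 0.0139 0.0561] bbox 271 285 185 204
wrist mark 300 expected [259.5 208.3] seen [261.2 205.8] world [0.4431 0.0292 0.04  ] bbox 249 272 197 217
wrist foot 172 expected [258.9 215.1] seen [258.7 217.1] world [0.44   0.0304 0.0561] bbox 243 275 207 224
```

View pics/f1.png

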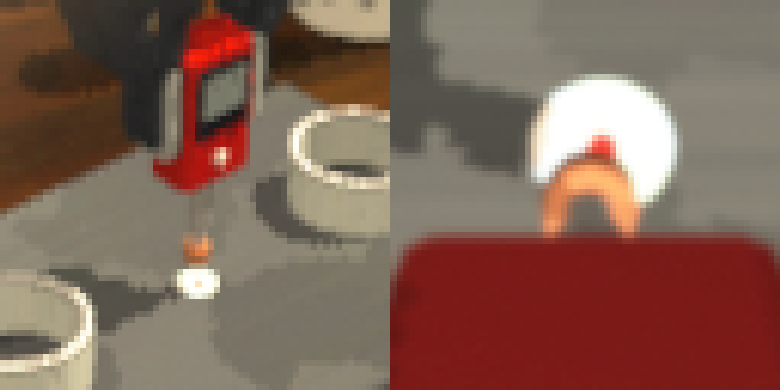

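Both views show the foot just above the mark. In the scene tile the foot is at (197,250) and the mark at (197,283). In the wrist tile the foot's rim is at (588,157) and the red dot at (601,148). Now I'll work out the offsets.

```bash
python3 - <<'E'
from h import *
a=cap('scene');b=cap('wrist');g=np.radians(10.8);ex=np.array([np.cos(g),np.sin(g)])
for d in(a,b): print(-d['R'].T@np.array(d['tvec']).reshape(3))
mk=ray(a,(277.2,208.2),.04)[0];mw=ray(b,(261,209),.04)[0]
dw=ray(b,((601-390)/6.09+226,148/6.09+185),.04)[0]
print('mark',mk,mw,'dot',dw)
for z in(.050,.053,.056):
    f=ray(a,(277.3,203.4),z)[0];r=ray(b,(258.5,210.8),z)[0];r[:2]-=.005*ex
    print(z,'scene foot-mark',(f-mk)[:2].round(4),'wrist',(r-dw)[:2].round(4))
E
```

```text
[-0.13065756  0.39620702  0.53870174]
[0.50653261 0.04309257 0.25205208]
mark [0.43568067 0.0303586  0.04      ] [0.4406506  0.02869199 0.04      ] dot [0.4403866  0.02889312 0.04      ]
0.05 scene foot-mark [ 0.0048 -0.0029] wrist [-0.0031  0.0009]
0.053 scene foot-mark [ 0.0013 -0.0007] wrist [-0.0021  0.0011]
0.056 scene foot-mark [-0.0022  0.0016] wrist [-0.0012  0.0013]
```

```bash
python3 -m inch '[0.6,0.007,-0.005,-0.02,0,0,0, 0.6,0,0,-0.02,0,0,0, 0.6,0,0,-0.02,0,0,0, 0.6,0,0,0,0,0,0, 0.6,0,0,0,0,0,0]' 60
for i in 1 2; do python3 -m inch '[0.6,0,0,0,0,0,0]' | grep -E 'ee_pos|force:'; done
python3 ft.py f2.png
```

```text
time_s: 16.15
ee_pos: [0.4421, 0.0292, 0.0965]
tcp_rot: [-3.128, -0.294, 0.0]
force: [0.3, 0.8, -1.0]
gripper_width: 0.392
grip_force: 63.8
ee_pos: [0.4422, 0.0292, 0.0966]
force: [-0.3, -0.1, -0.7]
grip_force: 63.8
ee_pos: [0.4422, 0.0292, 0.0966]
force: [-0.5, -0.1, -1.5]
grip_force: 63.8
tcp [0.44220983 0.02917129 0.09659358] [3.12769554e+00 2.93902225e-01 1.97305744e-04] [-0.50589126 -0.06919919 -1.50429546]
scene mark 11 expected [276.2 207. ] seen [278.4 209. ] world [0.4316 0.0296 0.04  ] bbox 276 280 207 210
scene foot 35 expected [276.2 205.4] seen [277.2 198.3] world [0.4663 0.0115 0.0436] bbox 270 283 190 208
wrist mark 246 expected [257.5 214.6] seen [259.4 211.2] world [0.4435 0.0292 0.04  ] bbox 246 271 203 223
wrist foot 150 expected [259.1 214.9] seen [258.4 217.1] world [0.4406 0.0293 0.0436] bbox 244 275 211 224
```

View pics/f2.png

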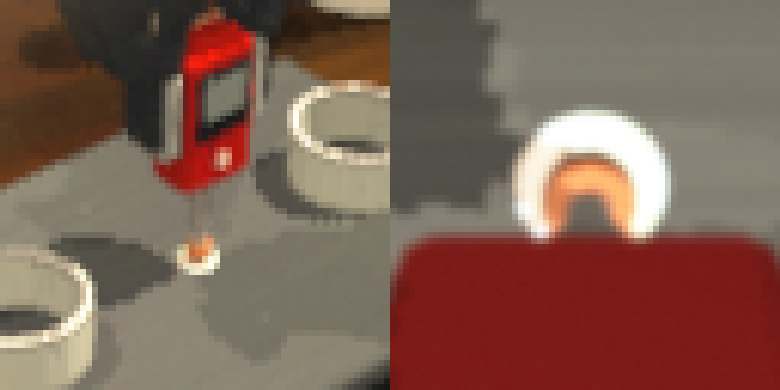

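The foot is now concentric with the mark: in the wrist tile, mark x is 513–672 and foot x is 542–638. Force still reads about -1 N, which is just the probe's weight. I'll press down in small steps, watching force.

```bash

python3 -m inch '[0.6,0.003,0,-0.01,0,0,0, 0.6,0,0,0,0,0,0]' | grep -E 'ee_pos|^force:'
python3 -m inch '[0.6,0,0,0,0,0,0]' | grep -E '^force:'
python3 -m inch '[0.6,0,0,-0.01,0,0,0, 0.6,0,0,0,0,0,0]' | grep -E 'ee_pos|^force:'
python3 -m inch '[0.6,0,0,0,0,0,0]' | grep -E '^force:'
python3 -m inch '[0.6,0,0,-0.005,0,0,0, 0.6,0,0,0,0,0,0]' | grep -E 'ee_pos|^force:'
python3 -m inch '[0.6,0,0,0,0,0,0]' | grep -E '^force:'
python3 -m inch '[0.6,0,0,0,0,0,0]' | grep -E '^force:'
```

```text
ee_pos: [0.4427, 0.0292, 0.0945]
force: [0.2, 0.2, 0.7]
force: [0.1, -0.1, 0.3]
ee_pos: [0.4428, 0.0292, 0.0925]
force: [-0.3, 0.6, 1.0]
force: [-0.8, -1.5, 0.8]
ee_pos: [0.4428, 0.0292, 0.0915]
force: [-0.9, 0.7, 1.5]
force: [-0.3, 0.9, 2.7]
force: [-1.0, -0.3, 1.4]
```

```bash

python3 -m inch '[0.6,0,0,-0.002,0,0,0, 0.6,0,0,0,0,0,0]' | grep -E 'ee_pos|^force:'
for i in 1 2 3 4 5 6; do python3 -m inch '[0.6,0,0,0,0,0,0]' | grep -E '^force:|ee_pos|rot'; done
python3 ft.py f3.png
python3 - <<'E'
from h import *
a=cap('scene')['pixels'];b=cap('wrist')['pixels']
o=np.zeros((400,800,3),np.uint8);o[:]=0
o[:,:400]=cv2.resize(a[130:250,220:340],(400,400));o[:,400:]=cv2.resize(b[150:270,200:320],(400,400))
cv2.imwrite('pics/f4.png',o[:,:,::-1])
E
```

```text
ee_pos: [0.4428, 0.0292, 0.0911]
force: [-0.1, -0.1, 1.1]
ee_pos: [0.4428, 0.0292, 0.0911]
tcp_rot: [3.128, 0.294, 0.0]
force: [-0.1, -0.3, 2.3]
ee_pos: [0.4428, 0.0292, 0.0911]
tcp_rot: [3.128, 0.294, 0.0]
force: [-1.4, 0.1, 1.2]
ee_pos: [0.4428, 0.0292, 0.0911]
tcp_rot: [3.128, 0.294, 0.0]
force: [-0.7, 0.2, 1.8]
ee_pos: [0.4428, 0.0292, 0.0911]
tcp_rot: [3.128, 0.294, 0.0]
force: [-0.5, 0.4, 2.1]
ee_pos: [0.4428, 0.0292, 0.0911]
tcp_rot: [3.128, 0.294, 0.0]
force: [-0.3, 0.9, 2.1]
ee_pos: [0.4428, 0.0292, 0.0911]
tcp_rot: [-3.128, -0.294, -0.0]
force: [-1.3, 0.1, 1.8]
tcp [0.44278373 0.02920057 0.09110334] [-3.12781132e+00 -2.93876106e-01 -1.09466072e-05] [-1.27077275  0.14640929  1.79644431]
scene mark 10 expected [276.2 207. ] seen [278.6 209. ] world [0.4313 0.0291 0.04  ] bbox 276 280 207 210
scene foot 39 expected [276.  207.2] seen [276.8 199.2] world [0.4702 0.01   0.0381] bbox 270 285 190 208
wrist mark 203 expected [257.3 218.2] seen [259.7 213.8] world [0.4442 0.0291 0.04  ] bbox 246 271 206 223
wrist foot 140 expected [259.1 214.9] seen [258.6 218.4] world [0.4403 0.029  0.0381] bbox 244 275 212 224
```

View pics/f4.png

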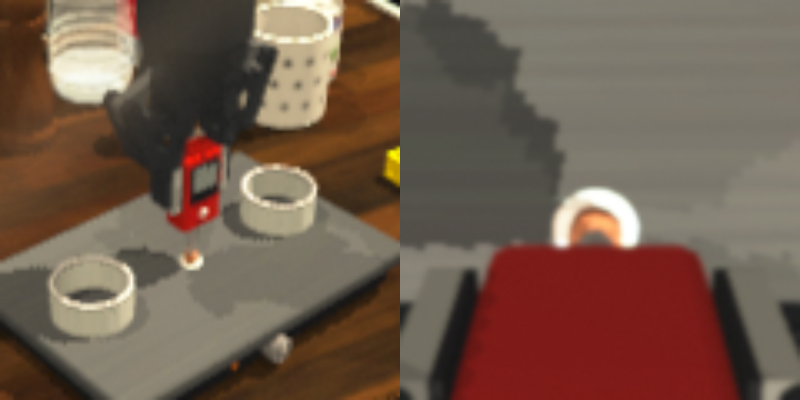

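Both views show the foot centred on the mark (wrist tile ~(595,215)) with the display toward the dial. The mean force of 1.8 N plus the probe's weight puts the spring about 4.7 mm in, so I'm handing in.

```bash
python3 -c "
from bench import env
print(env.hand_in())"
```

```text
the job is handed in; nothing more can be done
None
```

I handed the job in with the broken middle ring lying flat in the yellow tray, the two sound rings left alone, and the thermometer held upright on the middle mark with its display toward the dial; from the force readings its foot is about 4.7 mm of 10 mm in, and the hand-in gave no verdict.

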